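# Set the bypass valve of a water filter and snap its guard cap on

### The arm

A 7-joint arm with a two-finger parallel gripper is mounted at the origin on a cart in front of the work surface, level with it; the furniture and walls round the work are solid. World frame = base frame: x ahead of the robot, y to its left, z up, the work surface at z = 0. Lengths are in m, angles in rad, forces in N, time in s.
With the tool pointing down it reaches from about 0.4 to 0.85 m from the base axis. Payload 10.4 kg.
Tool frame: the origin (TCP) lies at the very end of the fingers, on their centre line; the grasp point (between the pads) lies 19 mm behind it; z points along the fingers, y is the line along which they close (so a half turn about z gives the same grasp; the last joint's range is limited). The gripper opens to 87 mm and grips with 3 to 60 N. Pads are 19 mm wide; open, the fingers measure 117 mm over their backs; the gripper's body (75 mm by 190 mm) begins 51 mm behind the grasp point.
Start: joints at [-1.306, 0.332, -0.065, 1.46, 0.022, 1.35, -0.088], TCP at [0.177, 0.599, 0.223] pointing down, gripper open.
Joint ranges: [-2.6, 2.6], [-0.5, 2.12], [-1.47, 1.34], [0.16, 2.42], [-1.27, 4.41], [0.06, 2.06], [-2.6, 2.6]. Speed limits (rad/s): [2.22, 2.22, 2.79, 2.79, 3.14, 3.14, 3.14].

### API

Orientations are given as a unit quaternion [x, y, z, w].
In Python, from bench import * gives the robot as it stands.
- The arm moves only by the tool step_arm, never from a script. Its arguments are lists of equal length, an entry for each row: "delta_pos": the shift along the world's x, y, z in units of 25 mm (1.0 is 25 mm), a list of three; "turn": the turn about the world's z in units of 0.12 rad (1.0 is 0.12 rad). In form: {"delta_pos": [[tx, ty, tz], ...], "turn": [turn, ...]}. A call has 1 to 12 rows; each row shifts and turns the commanded pose from where the row before left it; what a row does not reach is not made up. A row lasts 1/10 s, in which the tool goes at most 50 mm and 8.59 degrees, less where a joint would pass 70% of its speed; a pose out of reach is approached as far as the arm can. A call with a number of a shift or a turn outside -1 to 1 is refused whole. A call with a gripper value outside its range is refused whole. "grip" is the closure, from 0 (fully open) to 1 (shut), set as the call begins (left out, the last holds). The fingers move at their own pace and stop on an object; "newtons" is the grip in N (left out, the last holds). Time passes only in rows, so rows that do not move let the fingers close. It gives the time, the measured TCP pose, the force, the opening and the grip force at its end, in the units of the state.
- read_state(): the state, without advancing time (a new reading comes with each control period).
- camera(name): name is "side" or "top" or "wrist"; returns a dict with "image" (420x560x3 uint8, red, green, blue), "z_map" (420x560 float32, m along the optical axis (not along the pixel's ray), 0 where there is no reading), "mtx" (3x3 intrinsics, pixels), "view" (4x4, takes a point from world to camera coordinates). Camera axes: x right, y up, looking along -z (the intrinsics and any distortion apply to the point x, -y, -z); pixel columns grow to the right and rows downward; lengths in m; the calibration is good to about 2 mm. A picture is of the moment at which its call begins.
- close_job(): hands the job in; it is judged then, once.
The state is a dict: "time": time; "joint_positions": joint angles; "joint_vel": joint speeds; "joint_torque": joint torques, N m; "ee_pos": TCP position; "eef_rot": TCP orientation; "ft_force": force on the tool from outside, world axes, zero at the start; "torque": the same for the moment, N m; "width": finger opening in m; "grip_force": force on a finger pad.
Only numpy, scipy, OpenCV 4.12 (cv2) and the standard library are available. Lean on these libraries where they do the work, as an engineer would, in place of code of your own. Each camera call takes 0.05 s, during which the arm holds its last target. There are 200 camera calls.

### The job

Make the new water filter ready: turn the bar handle of its bypass valve from closed to half open, so that its nose points at the long mark of the dial (45 degrees), and let go of it. Then fit the snap cap over the handle so that nobody can shift the setting: press it straight down until it clicks, keep pressing firmly after the click (do not hammer it) until it sits flush on the dial, and finish while still holding it pressed down. Leave the other things on the worktop where they are.

Things in the scene. Friction and masses are not known exactly. Their poses are not given: they have to be found in the camera images.
- filter: Countertop water filter, fixed: base plate 288 x 124 mm, on its front a white block 80 x 80 mm with the bypass dial on top; 178 mm behind the dial's axis (filter's +x) the upright white cartridge, 100 mm across, 171 mm tall. Blanked ports reach 73 mm to both sides (y), up to 48 mm above the worktop. Origin on the dial's vertical axis at the worktop; +x from dial to cartridge, roughly away from the robot; z up.
- dial: Round aluminium dial plate of the valve, fixed on the block, 77 mm across and 5 mm thick; origin at the centre of its underside, 52 mm above the worktop, axes as the filter's.
- seat (a point): Centre of the dial's flat upper face, 57 mm above the worktop, axes as the filter's. The dial is 77 mm across; its raised dark marks run from closed (filter's -x, toward the robot) counter-clockwise seen from above, one each 15 degrees up to 90; the mark at 45 is longer and wider. The cap's rim comes to rest here.
- bonnet_top (a point): Centre of the top of the round steel bonnet (stud) that stands on the dial and takes the cap: 33 mm across, 20.5 mm high, coned to 26 mm in its top 4 mm. Four white sprung snap lugs stand out of it to 40 mm across, 9 mm above the dial; they yield inwards and spring out again above the cap's lip.
- bar_center (a point): Middle of the valve's dark bar handle, on the dial's axis, 88 mm above the worktop. The bar is 10 mm thick, 29 mm long, 21 mm tall (20.5 to 41.5 mm above the dial), free all round above the bonnet; x runs along the bar to its narrowed nose, z up. Grasp it across its thickness from above.
- valve (a joint): Opening of the valve in rad: 0 closed (nose along the filter's -x), 0.785 half open (nose at the long mark), 1.571 fully open; it grows as the handle is turned counter-clockwise seen from above. It turns with 0.1 N m of friction and stays where it is left. It starts closed or nearly so.
- cap: The loose snap cap (grey ribbed plastic, closed top), standing open side down; origin at the centre of its lower rim, z up. Going on, its lip meets the lugs 15 mm above the dial; it takes about 8 to 16 N; the push drops suddenly (click) some 8 mm above the dial, then the rim comes to rest on the dial. Some 10 N on the seated cap is firm; 80 N would crack it.
- cap_center (a point): Middle of the cap, on its axis, 23 mm above its lower rim. 48 mm across, 46 mm tall, round (any yaw fits), about 35 g; inside 41 mm wide and 43 mm deep, with a 3 mm high lip at the rim that narrows the mouth to 36 mm. Home on the dial, this point is 23 mm above seat.
- jigger: Bystander: plated double jigger, 43 mm across, 70 mm tall, origin at its foot.
- shot_glass: Bystander: small clear glass, 48 mm across, 61 mm tall, origin at its foot.
- polish_tin: Bystander: round tin, 67 mm across, 44 mm tall, origin at its foot.
- lemon: Bystander: lemon, 71 x 53 x 51 mm, origin at its underside.
There are look-alikes about, which are no part of the job. What is shaped like the cap but pink or purple is not meant.

How it is judged:
By the outcome, as a careful person would: the job done as asked, in the order asked, and still so for the second after the job is handed in, while the arm keeps its last pose, push and grip.
It also fails if it takes over 64 s, if anything falls off the work surface, if the arm or the gripper's body presses on something with over 40 N, if the wrist force passes 120 N, or if a joint passes its speed limit or range.

## Working session

There is one attempt and no reset: what is moved stays moved. The work goes in short steps, Python scripts to look and compute and a tool call to move; the robot and the scene stay as the last step left them, time stands still between calls to the robot, and variables do not carry over. Pictures are saved under pics/ and viewed, at most 10 in all, crops included, and the job is handed in when it is done.

Besides the shell and the picture viewer there is one more tool, called as name([rows], argument=value, ...), one row to a line, values as JSON. step_arm: Moves the arm, as the interface text tells. Shifts and turns lie within -1 to 1; 1 stands for 25 mm of shift or 0.12 rad of turn. Its arguments: {"type":"object","properties":{"delta_pos":{"type":"array"},"turn":{"type":"array"},"grip":{"type":"number"},"newtons":{"type":"number"}},"required":["delta_pos","turn"]}

```bash
mkdir -p pics; cat > h.py <<'E'
from bench import *
import numpy as np, cv2
def save(c,n): cv2.imwrite('pics/'+n,c['image'][:,:,::-1])
def pts(c):
    # world point map from z_map
    z=c['z_map']; K=c['mtx']; h,w=z.shape
    u,v=np.meshgrid(np.arange(w),np.arange(h))
    P=np.stack([(u-K[0,2])/K[0,0]*z,-(v-K[1,2])/K[1,1]*z,-z,np.ones_like(z)],-1)
    return (P@np.linalg.inv(c['view']).T)[...,:3]
def ray(c,u,v,zp):
    K=c['mtx'];M=np.linalg.inv(c['view'])
    d=M[:3,:3]@np.array([(u-K[0,2])/K[0,0],-(v-K[1,2])/K[1,1],-1]);o=M[:3,3]
    return o+d*(zp-o[2])/d[2]
E
python3 - <<'E'
from h import *
s=read_state();print({k:np.round(v,3) for k,v in s.items()})
for n in('top','side'):
    c=camera(n);save(c,n+'0.png');np.savez(n+'0.npz',**c);print(n,c['mtx'],np.linalg.inv(c['view'])[:3].round(3))
E
```

```text
{'time': np.float64(0.0), 'joint_positions': array([-1.306,  0.333, -0.065,  1.461,  0.022,  1.35 , -0.088]), 'joint_vel': array([ 0.   ,  0.004,  0.002, -0.001,  0.001,  0.   , -0.002]), 'joint_torque': array([ 1.0000e-03, -6.2327e+01,  2.5000e-02, -3.8989e+01, -6.1000e-02,
        4.0000e-02,  0.0000e+00]), 'ee_pos': array([0.177, 0.599, 0.222]), 'eef_rot': array([ 0.143,  0.99 , -0.001, -0.   ]), 'ft_force': array([-0.258,  0.341,  0.326]), 'torque': array([-0.017,  0.045, -0.023]), 'grip_force': np.float64(0.0), 'width': np.float64(0.087)}
top [[422.28211399   0.         276.05071619]
 [  0.         422.28211399 207.09141451]
 [  0.           0.           1.        ]] [[ 0.017  0.989 -0.146  0.277]
 [-1.     0.018  0.006 -0.04 ]
 [ 0.008  0.145  0.989  1.611]]
side [[542.81065711   0.         288.22404771]
 [  0.         542.81065711 196.42254946]
 [  0.           0.           1.        ]] [[ 0.832  0.283 -0.476 -0.348]
 [-0.554  0.387 -0.737 -1.332]
 [-0.025  0.877  0.479  0.933]]
```

View pics/top0.png

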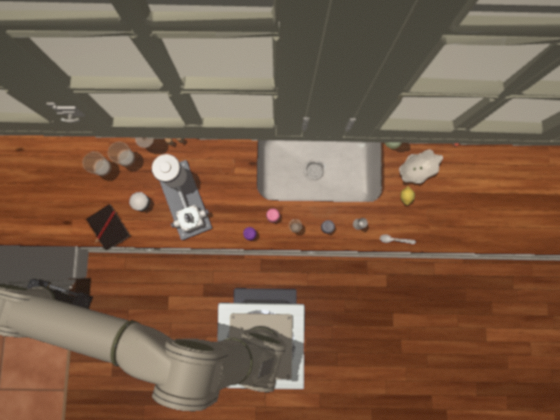

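View pics/side0.png

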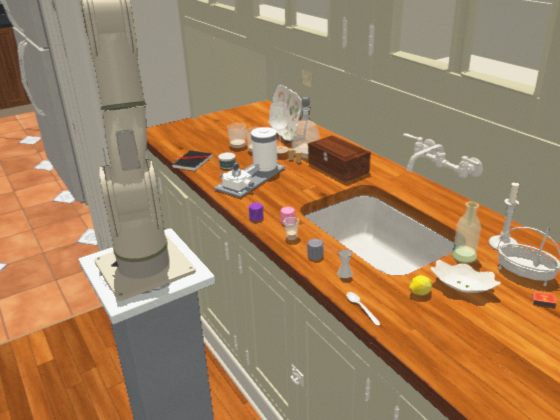

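The top view shows the filter's dial at about (189,217) with its cartridge at (167,168). The grey cap is at (328,227), between the glass at (296,227) and the jigger at (361,224). The purple (250,233) and pink (273,215) look-alikes lie between the filter and the cap. The side view agrees, with the cap at (315,250).

```bash
python3 - <<'E'
from h import *
for n,L in (('top',dict(cap=(328,227,.046),dial=(189,217,.06),cart=(167,168,.171),jig=(361,224,.07),glass=(296,227,.06),purple=(250,233,.046),pink=(273,215,.046))),('side',dict(cap=(315,243,.046)))):
    c=np.load(n+'0.npz');P=pts(c)
    for k,(u,v,z) in L.items(): print(n,k,ray(c,u,v,z).round(3),P[v,u].round(3))
c=np.load('top0.npz');P=pts(c)
def blob(name,u,v,zlo,zhi,r):
    w=P[v-r:v+r,u-r:u+r].reshape(-1,3);m=(w[:,2]>zlo)&(w[:,2]<zhi);w=w[m];print(name,len(w),w.min(0).round(3),w.max(0).round(3),((w.min(0)+w.max(0))/2).round(4),w.mean(0).round(4))
blob('cap',328,227,.035,.06,12);blob('dialish',189,217,.045,.11,18);blob('cart',167,168,.16,.2,20)
for n,b in(('top',(150,140,130,110)),('side',(200,100,170,190))):
    i=np.load(n+'0.npz')['image'];x,y,w,h=b
    if n=='top': cv2.imwrite('pics/ct.png',cv2.resize(i[y:y+h,x:x+w,::-1],None,fx=5,fy=5,interpolation=cv2.INTER_CUBIC))
E
```

```text
top cap [ 0.436 -0.244  0.046] [ 0.437 -0.244  0.042]
top dial [0.463 0.272 0.06 ] [0.46  0.268 0.081]
top cart [0.62  0.334 0.171] [0.621 0.335 0.168]
top jig [ 0.447 -0.362  0.07 ] [ 0.451 -0.37   0.035]
top glass [ 0.433 -0.124  0.06 ] [ 0.438 -0.127  0.01 ]
top purple [0.409 0.046 0.046] [0.409 0.046 0.049]
top pink [ 0.478 -0.038  0.046] [ 0.479 -0.038  0.037]
side cap [ 0.438 -0.252  0.046] [ 0.439 -0.25   0.045]
cap 124 [ 0.418 -0.268  0.036] [ 0.46  -0.222  0.053] [ 0.4389 -0.245   0.0444] [ 0.4388 -0.2449  0.0431]
dialish 484 [0.411 0.215 0.045] [0.532 0.329 0.102] [0.4717 0.272  0.0735] [0.4611 0.2717 0.0575]
cart 366 [0.579 0.295 0.16 ] [0.666 0.386 0.175] [0.6226 0.3402 0.1676] [0.6232 0.3406 0.1642]
```

step_arm([
  [0.9,-1,0],
  [0.9,-1,0],
  [0.9,-1,0],
  [0.9,-1,0],
  [0.9,-1,0],
  [0.9,-1,0],
  [0.9,-1,0],
  [0.9,-1,0],
  [0.9,-1,0],
  [0.9,-1,0],
  [0.9,-1,0],
  [0.9,-1,0],
], turn=[-1,-1,-1,-1,-1,-1,-1,-1,-1,-1,-1,-1], grip=0)

```text
time: 1.3
ee_pos: [0.448, 0.2981, 0.2224]
eef_rot: [0.762, 0.648, -0.0, -0.0]
ft_force: [0.7, 0.3, 0.6]
width: 0.0869
grip_force: 0.0
```

step_arm([
  [0.2,-0.4,0],
  [0.2,-0.4,0],
  [0.1,-0.3,0],
  [0,0,0],
  [0,0,0],
  [0,0,0],
  [0,0,0],
  [0,0,0],
  [0,0,0],
], turn=[-1,-1,-1,-1,-1,-1,-1,-1,0])

```text
time: 2.2
ee_pos: [0.4597, 0.2717, 0.2223]
eef_rot: [0.975, 0.224, -0.0, 0.0]
ft_force: [0.4, -0.5, -0.0]
width: 0.0872
grip_force: 0.0
```

```bash
python3 - <<'E'
from h import *
c=camera('wrist');save(c,'w1.png');np.savez('w1.npz',**c);print(np.linalg.inv(c['view'])[:3].round(3))
s=read_state();print(s['ee_pos'],s['eef_rot'],s['joint_positions'].round(2))
E
```

```text
[[ 0.437  0.862  0.255  0.53 ]
 [-0.899  0.419  0.125  0.307]
 [ 0.001 -0.284  0.959  0.385]]
[0.45967508 0.27175944 0.22230884] [ 9.74078322e-01  2.26210833e-01 -2.45632839e-04  1.46559650e-04] [-0.99  0.13  0.4   1.72 -0.05  1.3  -1.69]
```

View pics/w1.png

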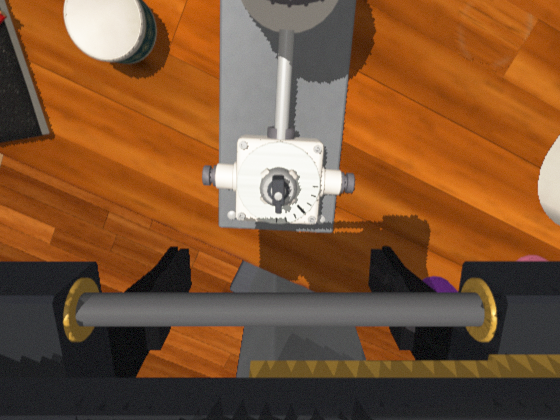

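The wrist view shows the dial centred at about (280,187). The dark bar runs down the image with its nose near (278,208), so the valve is nearly closed. The long mark is at lower right, around (302,210).

```bash
python3 - <<'E'
from h import *
c=np.load('w1.npz');P=pts(c);i=c['image']
u,v=np.meshgrid(range(560),range(420));roi=(abs(u-280)<50)&(abs(v-190)<60)
m=(P[...,2]>.09)&(P[...,2]<.11)&roi
print(m.sum(),P[m].mean(0),P[m][:,2].max())
cnt=np.argwhere(m);xy=P[m][:,:2].astype(np.float32)
(r)=cv2.minAreaRect(xy*1000);print('bar',r)
d=xy-xy.mean(0);U,S,V=np.linalg.svd(d,full_matrices=0);print('axis',V[0],np.arctan2(V[0,1],V[0,0]),S)
# port axis / block edges: points at z~.052 (block top), base plate
# pixels: cart-rod line, dial centre
m=(P[...,2]>.048)&(P[...,2]<.062)&(abs(u-280)<47)&(abs(v-185)<55)
r=cv2.minAreaRect((P[m][:,:2]*1000).astype(np.float32));print('block',r)
g=cv2.cvtColor(i,cv2.COLOR_RGB2GRAY)
cv2.imwrite('pics/w1c.png',cv2.resize(i[125:245,200:360,::-1],None,fx=5,fy=5,interpolation=cv2.INTER_CUBIC))
b=(g<70)&roi&(abs(u-280)<25)&(abs(v-192)<25)
print('dark',b.sum(),[ray(c,*p,.0985).round(4) for p in [(277,180),(277,212)]])
E
```

```text
394 [0.46483811 0.2765171  0.09847778] 0.10166654628608773
bar ((463.1741638183594, 275.41204833984375), (28.34455108642578, 9.798319816589355), 25.849496841430664)
axis [-0.89214134 -0.45175636] -2.6728597 [0.15912195 0.05316093]
block ((467.2427673339844, 276.4195251464844), (86.40168762207031, 82.58965301513672), 23.219968795776367)
dark 98 [array([0.4744, 0.2817, 0.0985]), array([0.4503, 0.2701, 0.0985])]
```

View pics/w1c.png

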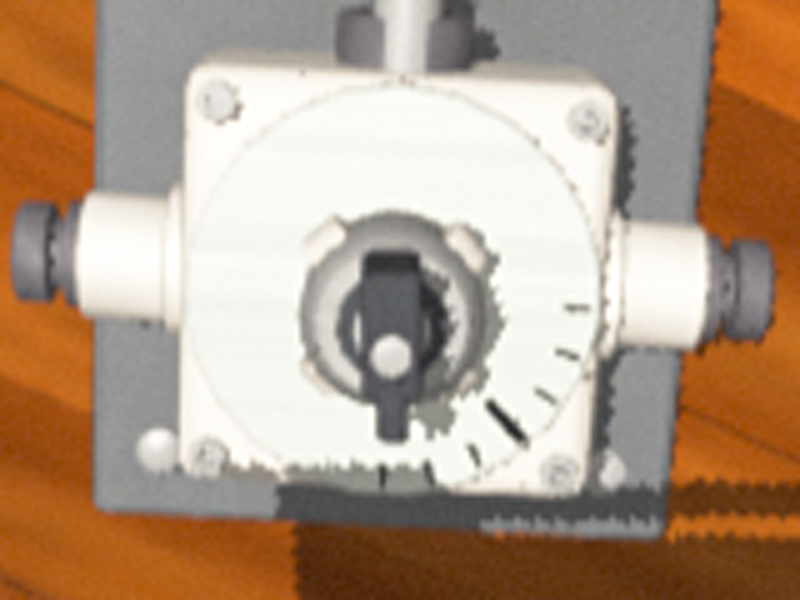

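The crop shows the closed mark at (382,475), the long mark from (487,403) to (524,442), the 90 mark at (578,308) and the dial circle centred near (394,287). The bar's nose is at (391,440).

```bash
python3 - <<'E'
from h import *
c=np.load('w1.npz')
f=lambda x,y,z:ray(c,200+(x+.5)/5-.5,125+(y+.5)/5-.5,z)[:2]
ctr=f(394,287,.057)
edge=np.array([f(*p,.057) for p in[(187,290),(400,82),(602,290),(530,130),(245,435)]])*1000
A=np.c_[2*edge,np.ones(len(edge))];s=np.linalg.lstsq(A,(edge**2).sum(1),rcond=None)[0];print('fit',s[:2],np.sqrt(s[2]+s[:2]@s[:2]))
B=np.array([.4632,.2754]);print(ctr,B)
for n,a,p in(('0',0,(382,475)),('15',15,(430,473)),('30',30,(475,457)),('45',45,(506,422)),('60',60,(545,397)),('75',75,(567,354)),('90',90,(578,308))):
    for C in(s[:2]/1000,B):
        d=f(*p,.057)-C;print(n,(np.degrees(np.arctan2(d[1],d[0]))%360).round(1),((np.degrees(np.arctan2(d[1],d[0]))-180-a)%360).round(1),np.hypot(*d).round(4))
a,b=f(487,403,.057),f(524,442,.057);print('long',np.degrees(np.arctan2(*(b-a)[::-1]))%360)
E
```

```text
fit [463.88215844 275.47583185] 38.426572406774596
[0.465134   0.27610066] [0.4632 0.2754]
0 202.1 22.1 0.0349
0 202.5 22.5 0.0343
15 217.0 22.0 0.0351
15 217.6 22.6 0.0345
30 231.9 21.9 0.0348
30 232.7 22.7 0.0343
45 246.5 21.5 0.0322
45 247.6 22.6 0.0318
60 261.1 21.1 0.0342
60 262.2 22.2 0.0341
75 276.5 21.5 0.0339
75 277.7 22.7 0.0339
90 291.6 21.6 0.0339
90 292.7 22.7 0.0341
long 248.7114109781896
```

step_arm([
  [0.08,0.08,0],
  [0.08,0.07,-0.8],
  [0,0,-1],
  [0,0,-1],
  [0,0,-1],
  [0,0,-0.9],
  [0,0,-0.6],
  [0,0,-0.3],
  [0,0,0],
  [0,0,0],
], turn=[0,0,0,0,0,0,0,0,0,0])

```text
time: 3.25
ee_pos: [0.4643, 0.2758, 0.0832]
eef_rot: [0.974, 0.225, 0.0, -0.0]
ft_force: [0.3, -0.5, -0.3]
width: 0.0872
grip_force: 0.0
```

step_arm([
  [0,0,0],
  [0,0,0],
  [0,0,0],
  [0,0,0],
  [0,0,0],
  [0,0,0],
  [0,0,0],
  [0,0,0],
], turn=[0,0,0,0,0,0,0,0], grip=1, newtons=25)

```text
time: 4.05
ee_pos: [0.4639, 0.2756, 0.0825]
eef_rot: [0.974, 0.225, 0.0, 0.0]
ft_force: [0.8, 0.5, -0.5]
width: 0.031
grip_force: 0.0
```

step_arm([
  [0,0,0],
  [0,0,0],
  [0,0,0],
  [0,0,0],
  [0,0,0],
  [0,0,0],
], turn=[0,0,0,0,0,0])

```text
time: 4.65
ee_pos: [0.464, 0.2753, 0.0826]
eef_rot: [0.974, 0.225, 0.0, 0.0]
ft_force: [0.3, -2.1, 0.7]
width: 0.0098
grip_force: 25.0
```

step_arm([
  [0,0,0],
  [0,0,0],
  [0,0,0],
  [0,0,0],
  [0,0,0],
  [0,0,0],
  [0,0,0],
  [0,0,0],
  [0,0,0],
  [0,0,0],
  [0,0,0],
  [0,0,0],
], turn=[0.3,0.7,0.7,0.7,0.7,0.7,0.7,0.7,0.6,0.2,0,0])

```text
time: 5.85
ee_pos: [0.4632, 0.2761, 0.0826]
eef_rot: [0.833, 0.553, -0.0, -0.0]
ft_force: [-6.6, 1.2, 3.7]
width: 0.01
grip_force: 25.0
```

```bash
python3 - <<'E'
from h import *
s=read_state();q=s['eef_rot'];print(np.degrees(2*np.arctan2(q[1],q[0])),s['ee_pos'],s['width'],s['grip_force'],s['torque'],s['ft_force'])
E
```

```text
67.19973648185913 [0.46321214 0.27607631 0.08255313] 0.010003121346882034 24.999413788318634 [ 0.20018476  1.26419164 -0.00619478] [-6.61461534  1.15191029  3.74967601]
```

step_arm([
  [0,0,0],
  [0,0,0],
  [0,0,0],
  [0,0,0],
  [0,0,0],
  [0,0,0.8],
  [0,0,1],
  [0,0,1],
  [0,0,1],
  [0,0,1],
  [0,0,0.8],
  [0,0,0],
], turn=[0,0,0,0,0,0,0,0,0,0,0,0], grip=0)

```text
time: 7.05
ee_pos: [0.4652, 0.2763, 0.2255]
eef_rot: [0.833, 0.554, 0.002, -0.0]
ft_force: [0.4, 0.1, 0.7]
width: 0.086
grip_force: 0.0
```

```bash
python3 - <<'E'
from h import *
c=camera('wrist');np.savez('w2.npz',**c);i=c['image'];P=pts(c)
u,v=np.meshgrid(range(560),range(420))
m=(P[...,2]>.09)&(P[...,2]<.11)&(np.hypot(P[...,0]-.4635,P[...,1]-.2755)<.03)
print(m.sum(),'bar',cv2.minAreaRect((P[m][:,:2]*1000).astype(np.float32)))
m2=(np.hypot(P[...,0]-.4635,P[...,1]-.2755)<.05);y,x=np.argwhere(m2).mean(0).astype(int);print(x,y)
cr=i[max(0,y-60):y+60,x-80:x+80,::-1];cv2.imwrite('pics/w2c.png',cv2.resize(cr,None,fx=5,fy=5,interpolation=cv2.INTER_CUBIC))
s=read_state();print(s['ee_pos'],s['width'])
E
```

```text
378 bar ((463.09881591796875, 275.2598876953125), (28.56653594970703, 9.91236686706543), 67.25936889648438)
274 331
[0.46449812 0.27588073 0.22363276] 0.08663675628800732
```

View pics/w2c.png

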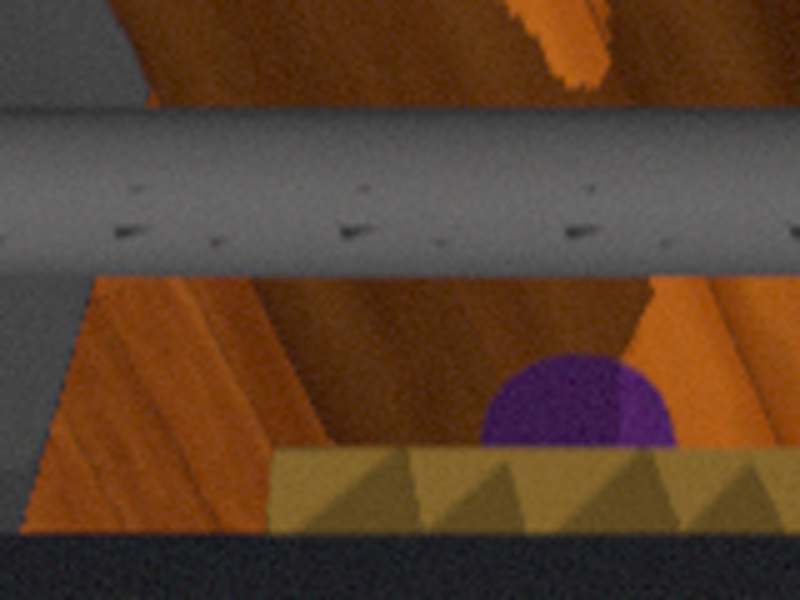

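The crop missed the handle and shows only the gripper and the purple look-alike at about (580,400). The depth measurement does give the bar at 67.3°, centred at (463.1, 275.3) mm. That matches the long mark, so I'm going for the cap.

step_arm([
  [0,-0.6,0],
  [-0.1,-1,0],
  [-0.1,-1,0],
  [-0.1,-1,0],
  [-0.1,-1,0],
  [-0.1,-1,0],
  [-0.1,-1,0],
  [-0.1,-1,0],
  [-0.1,-1,0],
  [-0.1,-1,0],
  [-0.1,-1,0],
  [-0.1,-1,0],
], turn=[0,0,0,0,0,0,0,0,0,0,0,0])

```text
time: 8.3
ee_pos: [0.4351, -0.0165, 0.2213]
eef_rot: [0.833, 0.553, -0.001, -0.0]
ft_force: [0.3, 0.0, -0.0]
width: 0.0867
grip_force: 0.0
```

step_arm([
  [0,-1,0],
  [0,-1,0],
  [0,-1,0],
  [0,-1,0],
  [0,-1,0],
  [0,-1,0],
  [0,-1,0],
  [0,-1,0],
  [0,-0.8,0],
  [0,-0.4,0],
  [0,0,0],
], turn=[0,0,0,0,0,0,0,0,0,0,0])

```text
time: 9.4
ee_pos: [0.4346, -0.2463, 0.2215]
eef_rot: [0.834, 0.552, -0.001, -0.0]
ft_force: [0.0, -0.3, -0.3]
width: 0.0875
grip_force: 0.0
```

```bash
python3 - <<'E'
from h import *
c=camera('wrist');np.savez('w3.npz',**c);save(c,'w3.png');P=pts(c)
m=(P[...,2]>.038)&(P[...,2]<.056)&(np.hypot(P[...,0]-.438,P[...,1]+.246)<.035)
print(m.sum(),cv2.minEnclosingCircle((P[m][:,:2]*1000).astype(np.float32)),np.median(P[m],0))
s=read_state();print(s['ee_pos'],s['width'],s['joint_positions'].round(2))
E
```

```text
1864 ((442.52484130859375, -243.33741760253906), 24.324386596679688) [ 0.44317089 -0.24197957  0.04568847]
[ 0.43504621 -0.24511121  0.2215735 ] 0.08715466621088933 [-0.42  0.04  0.88  1.82 -0.03  1.3   0.06]
```

View pics/w3.png

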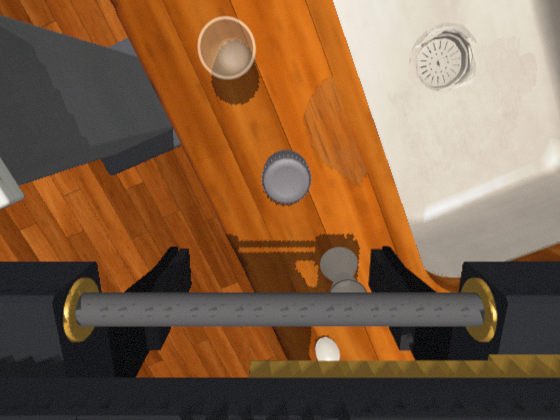

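The grey cap is at (287,178) in the wrist view, and depth puts its centre at (442.5, -243.3) mm. The glass at (227,48) and the jigger near (340,265) are clear of the fingers.

step_arm([
  [0.15,0.04,0],
  [0.15,0.04,-0.7],
  [0,0,-1],
  [0,0,-1],
  [0,0,-1],
  [0,0,-1],
  [0,0,-1],
  [0,0,-1],
  [0,0,-0.8],
  [0,0,-0.5],
  [0,0,-0.2],
  [0,0,0],
], turn=[0,0,0,0,0,0,0,0,0,0,0,0])

```text
time: 10.65
ee_pos: [0.4438, -0.2421, 0.0174]
eef_rot: [0.833, 0.554, -0.0, -0.0]
ft_force: [-0.5, -1.0, -0.0]
width: 0.0869
grip_force: 0.0
```

step_arm([
  [0,0,0],
  [0,0,0],
  [0,0,0],
  [0,0,0],
  [0,0,0],
  [0,0,0],
  [0,0,0],
  [0,0,0],
  [0,0,0],
], turn=[0,0,0,0,0,0,0,0,0], grip=1, newtons=45)

```text
time: 11.55
ee_pos: [0.4439, -0.2424, 0.0176]
eef_rot: [0.833, 0.554, 0.0, -0.0]
ft_force: [-1.7, 0.4, 3.0]
width: 0.0467
grip_force: 45.0
```

step_arm([
  [0,0,0.5],
  [0,0,1],
  [0,0,1],
  [0,0.3,1],
  [0,0.7,1],
  [0.1,1,1],
  [0.1,1,1],
  [0.1,1,0.6],
  [0.1,1,0],
  [0.1,1,0],
  [0.1,1,0],
  [0.1,1,0],
], turn=[0,0,0,0,0,0,0,0,0,0,0,0])

```text
time: 12.75
ee_pos: [0.4613, -0.0419, 0.1958]
eef_rot: [0.833, 0.553, 0.0, 0.0]
ft_force: [-0.4, 0.4, -1.3]
width: 0.0471
grip_force: 45.0
```

step_arm([
  [0.08,1,0],
  [0,1,0],
  [0,1,0],
  [0,1,0],
  [0,1,0],
  [0,1,0],
  [0,1,0],
  [0,1,0],
  [0,1,0],
  [0,1,0],
  [0,0.9,0],
], turn=[0,0,0,0,0,0,0,0,0,0,0])

```text
time: 13.85
ee_pos: [0.4634, 0.2309, 0.1958]
eef_rot: [0.833, 0.554, 0.0, 0.0]
ft_force: [-0.3, -0.9, -0.7]
width: 0.0467
grip_force: 45.0
```

step_arm([
  [0,0.7,0],
  [0,0.4,0],
  [0,0.2,0],
  [0,0,0],
  [0,0,0],
], turn=[0,0,0,0,0])

```text
time: 14.35
ee_pos: [0.4637, 0.2615, 0.1952]
eef_rot: [0.833, 0.553, -0.0, 0.0]
ft_force: [0.6, -0.9, 0.6]
width: 0.0465
grip_force: 45.0
```

```bash
python3 - <<'E'
from h import *
s=read_state();print(s['ee_pos'],s['ft_force'],s['torque'],s['width'])
c=camera('wrist');save(c,'w4.png');P=pts(c);t=s['ee_pos']
h=P[...,2]-t[2]
m=(h>.015)&(h<.04)&(np.hypot(P[...,0]-t[0],P[...,1]-t[1])<.03)
print(m.sum(),cv2.minEnclosingCircle((P[m][:,:2]*1000).astype(np.float32)),P[m].max(0))
c=camera('side');save(c,'s4.png')
E
```

```text
[0.46366779 0.26153489 0.19515378] [ 0.55462866 -0.91254685  0.58392098] [-0.15339241  0.05651208  0.02314689] 0.046466633623747346
6710 ((465.35833740234375, 265.4825744628906), 28.68463897705078) [0.49365375 0.28450698 0.23515146]
```

View pics/w4.png

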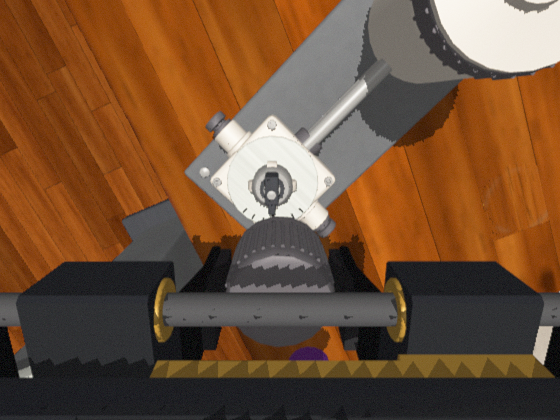

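The wrist view shows the cap held upright between the fingers, its front lower rim near (278,217). The handle beyond it at (272,190) has its nose pointing at the long mark.

```bash
python3 - <<'E'
from h import *
s=read_state();t=s['ee_pos'];q=s['eef_rot'];a=2*np.arctan2(q[1],q[0]);ex=np.array([np.cos(a),np.sin(a)]);ey=np.array([np.sin(a),-np.cos(a)])
c=camera('wrist');P=pts(c);i=c['image']
m=(P[...,2]>.15)&(P[...,2]<.25);
u,v=np.meshgrid(range(560),range(420));m&=(u>245)&(u<315)&(v<300)
r=[np.argwhere(m[:,k])[0,0] for k in range(250,312,4)];print(r)
k=260+np.argmin([np.argwhere(m[:,k])[0,0] for k in range(260,305)]);v0=np.argwhere(m[:,k])[0,0]
p=ray(c,k,v0-.5,t[2]-.0176);d=p[:2]-t[:2];print(k,v0,p,'along ex',d@ex,'ey',d@ey, P[v0+1,k],'cam bar:')
b=(P[...,2]>.09)&(P[...,2]<.11)&(np.hypot(P[...,0]-.4635,P[...,1]-.2755)<.03)
print(cv2.minAreaRect((P[b][:,:2]*1000).astype(np.float32)))
print(t,ex,ey)
E
```

```text
[np.int64(226), np.int64(223), np.int64(221), np.int64(219), np.int64(218), np.int64(217), np.int64(216), np.int64(216), np.int64(216), np.int64(217), np.int64(217), np.int64(218), np.int64(220), np.int64(222), np.int64(224), np.int64(227)]
272 216 [0.46879723 0.28317294 0.17756617] along ex 0.021880481416487886 ey -0.0036356419155215724 [0.46876631 0.28300263 0.17956381] cam bar:
((462.9925842285156, 275.4215087890625), (28.463056564331055, 8.894701957702637), 67.06745910644531)
[0.46366008 0.26159557 0.19516617] [0.38792934 0.92168912] [ 0.92168912 -0.38792934]
```

step_arm([
  [0,0.3,0],
  [0,0.3,0],
  [0,0.02,0],
  [0,0,-0.5],
  [0,0,-0.8],
  [0,0,-0.8],
  [0,0,-0.6],
  [0,0,-0.5],
  [0,0,-0.4],
  [0,0,-0.2],
  [0,0,0],
], turn=[0,0,0,0,0,0,0,0,0,0,0])

```text
time: 15.6
ee_pos: [0.4632, 0.2778, 0.0996]
eef_rot: [0.833, 0.554, -0.0, 0.0]
ft_force: [0.7, -0.2, 0.3]
width: 0.0464
grip_force: 45.0
```

step_arm([
  [0,0,-0.1],
  [0,0,-0.1],
  [0,0,-0.1],
  [0,0,-0.08],
  [0,0,0],
], turn=[0,0,0,0,0])

```text
time: 16.1
ee_pos: [0.4633, 0.278, 0.0903]
eef_rot: [0.833, 0.554, -0.0, 0.0]
ft_force: [0.1, 0.9, -0.1]
width: 0.0467
grip_force: 45.0
```

step_arm([
  [0,0,-0.06],
  [0,0,-0.06],
  [0,0,-0.06],
  [0,0,-0.06],
], turn=[0,0,0,0])

```text
time: 16.5
ee_pos: [0.4643, 0.2783, 0.0859]
eef_rot: [0.833, 0.554, 0.001, -0.0]
ft_force: [-1.4, -2.6, 13.2]
width: 0.0469
grip_force: 45.0
```

step_arm([
  [0,0,-0.06],
  [0,0,-0.06],
], turn=[0,0])

```text
time: 16.7
ee_pos: [0.464, 0.278, 0.0824]
eef_rot: [0.833, 0.554, 0.001, 0.0]
ft_force: [-0.4, -1.4, 4.5]
width: 0.0467
grip_force: 45.0
```

step_arm([
  [0,0,-0.08],
  [0,0,-0.08],
  [0,0,-0.06],
  [0,0,-0.04],
], turn=[0,0,0,0])

```text
time: 17.1
ee_pos: [0.4633, 0.278, 0.0748]
eef_rot: [0.833, 0.554, -0.0, 0.0]
ft_force: [1.0, -0.0, -0.0]
width: 0.0467
grip_force: 45.0
```

step_arm([
  [0,0,-0.04],
  [0,0,-0.04],
], turn=[0,0])

```text
time: 17.3
ee_pos: [0.4634, 0.2781, 0.0745]
eef_rot: [0.833, 0.554, -0.0, -0.0]
ft_force: [-9.4, -7.2, 27.3]
width: 0.0466
grip_force: 45.0
```

step_arm([
  [0,0,0.01],
  [0,0,0],
  [0,0,0],
  [0,0,0],
  [0,0,0],
], turn=[0,0,0,0,0])

```text
time: 17.8
ee_pos: [0.4634, 0.2781, 0.0746]
eef_rot: [0.833, 0.554, 0.0, -0.0]
ft_force: [-5.3, -4.5, 14.7]
width: 0.0469
grip_force: 45.0
```

```bash
python3 - <<'E'
from h import *
s=read_state();print(s['ee_pos'],s['ft_force'])
c=camera('side');i=c['image'];cv2.imwrite('pics/s5.png',cv2.resize(i[120:220,180:320,::-1],None,fx=5,fy=5,interpolation=cv2.INTER_CUBIC))
E
```

```text
[0.46337362 0.2781141  0.07455444] [-5.33638109 -4.52845737 14.65775015]
```

View pics/s5.png

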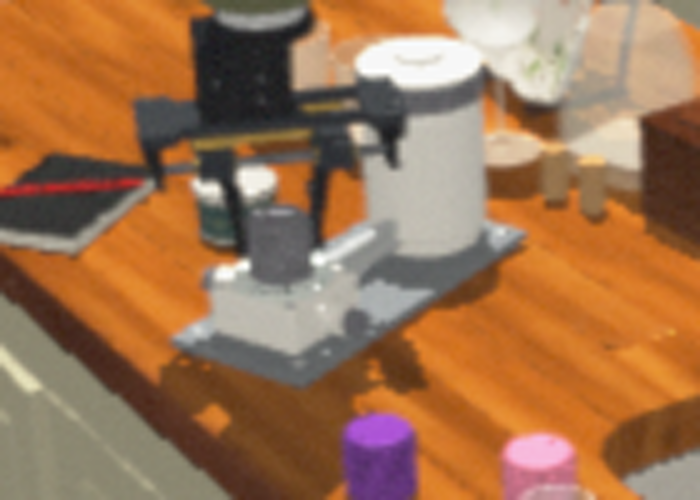

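The side view shows the grey cap sitting flush on the dial at about (280,245), still held by the fingers at a steady push of about 15 N.

```bash
python3 -c "
from bench import *
print(read_state()['ft_force']);print(close_job())"
```

```text
[-4.35799628 -4.48117824 14.24898149]
the job is handed in; nothing more can be done
None
```

The valve handle measured within a degree of the 45° mark before I capped it; the cap then clicked on, sat flush on the dial, and was still pressed down at about 14 N when I handed the job in (about 18 s of the 64 s allowed).

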